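# Contact test of the blue-taped coil

## Task

Test the coil with the blue tape: with the fingertips press it gently straight down onto the sprung contacts of its nest and keep it down for about a second, then let it come back up. Then press the green key on the white console to log the result, and draw the hand back. Do not grip or lift any coil, and leave the other coils, the other keys and everything else on the bench alone.

Things in the scene. Friction and masses are not known exactly. Their poses are not given: they have to be found in the camera images.
- coil_blue: loose wound coil (about 60 g) with blue tape over its top: black bobbin base 44 x 36 mm, copper winding, 30 mm high. Origin: centre of its underside, z up, x along its 44 mm side. It stands in its nest with 2 mm play all round, its underside 24 mm and its top 54 mm above the bench, so its upper 22 mm stand above the nest wall
- coil_blue_top (a point): centre of the flat blue taped top (20 x 34 mm, with copper and black bobbin flanges 1 to 2 mm lower beside it) of that coil, 54 mm above the bench at rest
- nest_blue: the nest that holds the blue coil: rectangular grey test nest, fixed to the bench; aluminium foot 86 x 60 x 6 mm, walled pocket 60 x 52 mm outside, 48 x 40 mm inside, wall top at 32 mm. Origin: centre of its underside, on the bench; z up, x along the long side
- rest_blue (a joint): how far the sprung contact plate under the blue coil is pressed down, m: 0 up at rest, 0.008 at its lower stop; the coil goes down and comes up with it. It starts to give at about 1.8 N (less the coil's weight), is fully down at about 6 N, and springs back when let go. Contact is made beyond 0.004; never press with more than 20 N
- coil_yellow: loose wound coil (about 60 g) with yellow tape over its top: black bobbin base 44 x 36 mm, copper winding, 30 mm high. Origin: centre of its underside, z up, x along its 44 mm side. It stands in its nest with 2 mm play all round, its underside 24 mm and its top 54 mm above the bench, so its upper 22 mm stand above the nest wall
- nest_yellow: the nest that holds the yellow coil: rectangular grey test nest, fixed to the bench; aluminium foot 86 x 60 x 6 mm, walled pocket 60 x 52 mm outside, 48 x 40 mm inside, wall top at 32 mm. Origin: centre of its underside, on the bench; z up, x along the long side
- rest_yellow (a joint): how far the sprung contact plate under the yellow coil is pressed down, m: 0 up at rest, 0.008 at its lower stop; the coil goes down and comes up with it. It starts to give at about 1.8 N (less the coil's weight), is fully down at about 6 N, and springs back when let go. Contact is made beyond 0.004; never press with more than 20 N
- coil_red: loose wound coil (about 60 g) with red tape over its top: black bobbin base 44 x 36 mm, copper winding, 30 mm high. Origin: centre of its underside, z up, x along its 44 mm side. It stands in its nest with 2 mm play all round, its underside 24 mm and its top 54 mm above the bench, so its upper 22 mm stand above the nest wall
- nest_red: the nest that holds the red coil: rectangular grey test nest, fixed to the bench; aluminium foot 86 x 60 x 6 mm, walled pocket 60 x 52 mm outside, 48 x 40 mm inside, wall top at 32 mm. Origin: centre of its underside, on the bench; z up, x along the long side
- rest_red (a joint): how far the sprung contact plate under the red coil is pressed down, m: 0 up at rest, 0.008 at its lower stop; the coil goes down and comes up with it. It starts to give at about 1.8 N (less the coil's weight), is fully down at about 6 N, and springs back when let go. Contact is made beyond 0.004; never press with more than 20 N
- coil_white: loose wound coil (about 60 g) with white tape over its top: black bobbin base 44 x 36 mm, copper winding, 30 mm high. Origin: centre of its underside, z up, x along its 44 mm side. It stands in its nest with 2 mm play all round, its underside 24 mm and its top 54 mm above the bench, so its upper 22 mm stand above the nest wall
- nest_white: the nest that holds the white coil: rectangular grey test nest, fixed to the bench; aluminium foot 86 x 60 x 6 mm, walled pocket 60 x 52 mm outside, 48 x 40 mm inside, wall top at 32 mm. Origin: centre of its underside, on the bench; z up, x along the long side
- rest_white (a joint): how far the sprung contact plate under the white coil is pressed down, m: 0 up at rest, 0.008 at its lower stop; the coil goes down and comes up with it. It starts to give at about 1.8 N (less the coil's weight), is fully down at about 6 N, and springs back when let go. Contact is made beyond 0.004; never press with more than 20 N
- console: white result console, fixed to the bench, 90 x 210 mm, 45 mm high, three round keys in a row along its 210 mm side (y), 60 mm apart, 12 mm from its midline towards the robot; their order varies. Origin: centre of its underside; z up
- key_green_top (a point): centre of the top of the green key, a round sprung push key 26 mm across in a black collar 42 mm across; the top is 67 mm above the bench when up
- key_green (a joint): how far the green key is pressed, m: 0 up, 0.006 fully down; starts to give at about 1.5 N, fully down at about 5 N, springs back; it registers beyond 0.003; never press with more than 20 N
- key_yellow_top (a point): centre of the top of the yellow key, a round sprung push key 26 mm across in a black collar 42 mm across; the top is 67 mm above the bench when up
- key_yellow (a joint): how far the yellow key is pressed, m: 0 up, 0.006 fully down; starts to give at about 1.5 N, fully down at about 5 N, springs back; it registers beyond 0.003; never press with more than 20 N
- key_red_top (a point): centre of the top of the red key, a round sprung push key 26 mm across in a black collar 42 mm across; the top is 67 mm above the bench when up
- key_red (a joint): how far the red key is pressed, m: 0 up, 0.006 fully down; starts to give at about 1.5 N, fully down at about 5 N, springs back; it registers beyond 0.003; never press with more than 20 N
- tape_roll: loose orange tape roll lying flat, 76 mm across, 20 mm high; bystander. Origin: centre of its underside
- cup: loose grey open cup, 68 mm across, 70 mm high; bystander. Origin: centre of its underside
- screwdriver: loose screwdriver lying on the bench, along its own x, about 200 mm long; bystander
Mind the look-alikes: they are no part of the job. Leave any turquoise look-alike of the coil_blue alone.

How it is judged:
On the way, in this order (a step that is already met when the one before it is completed fails the run):
1. the blue coil is pressed down by the fingers until its contact plate is more than 4 mm down, for 0.6 s (value of joint rest_blue above 0.004 m and contact force between the fingers and coil_blue above 0.5 N), for 0.6 s.
2. with the blue coil back up, the fingers press the green key more than 3 mm down (value of joint rest_blue below 0.0015 m and value of joint key_green above 0.003 m and contact force between the fingers and key_green above 0.5 N), for 0.06 s.
At the end, for the whole second after the job is handed in: All four coils stand in their nests (within 6 mm of the nest's centre, underside not more than 3 mm above its rest height, tilt under 0.1 rad), every contact plate is up again (within 1.5 mm), every key is up (within 1.2 mm), and the blue coil is at rest (value of joint each of rest_blue, rest_yellow, rest_red, rest_white below 0.0015 m and value of joint each of key_green, key_yellow, key_red below 0.0012 m and z of coil_blue in the frame of nest_blue below 0.027 m and z of coil_yellow in the frame of nest_yellow below 0.027 m and z of coil_red in the frame of nest_red below 0.027 m and z of coil_white in the frame of nest_white below 0.027 m and distance between coil_blue and nest_blue above 0.02 m and distance between coil_yellow and nest_yellow above 0.02 m and distance between coil_red and nest_red above 0.02 m and distance between coil_white and nest_white above 0.02 m and horizontal distance between coil_blue and nest_blue below 0.006 m and horizontal distance between coil_yellow and nest_yellow below 0.006 m and horizontal distance between coil_red and nest_red below 0.006 m and horizontal distance between coil_white and nest_white below 0.006 m and angle between each of coil_blue, coil_yellow, coil_red, coil_white's own z axis and vertical below 0.1 rad and linear speed of coil_blue below 0.02 m/s); the robot touches nothing.
It fails at once if another coil was disturbed (moved over 5 mm, or its contact plate pressed over 2 mm) (distance of any of coil_yellow, coil_red, coil_white from where it was at the start of the episode above 0.005 m or value of joint any of rest_yellow, rest_red, rest_white above 0.002 m).
It fails at once if the yellow or red key was pressed (over 2 mm) (value of joint any of key_yellow, key_red above 0.002 m).
It fails at once if the blue coil was lifted more than 5 mm or tipped by over 0.25 rad (z of coil_blue in the frame of nest_blue above 0.029 m or angle between coil_blue's own z axis and vertical above 0.25 rad).
It fails at once if the blue coil or the green key was pressed with over 20 N (contact force between the fingers and coil_blue above 20 N or contact force between the fingers and key_green above 20 N).
It fails at once if the tape roll, cup or screwdriver was moved over 15 mm (distance of any of tape_roll, cup, screwdriver from where it was at the start of the episode above 0.015 m).
It also fails if it takes over 48 s, if anything falls off the work surface, if the arm or the gripper's body presses on something with over 40 N, if the wrist force passes 120 N, or if a joint passes its speed limit or range.

## Robot

A 6-joint arm with a two-finger parallel gripper is mounted at the origin on the work surface. World frame = base frame: x ahead of the robot, y to its left, z up, the work surface at z = 0. Lengths are in m, angles in rad, forces in N, time in s.
With the tool pointing down it reaches from about 0.25 to 0.725 m from the base axis. Payload 4 kg.
Tool frame: the origin (TCP) lies midway between the tips of the shut fingers; the grasp point (between the pads) lies 19 mm behind it; z points along the fingers, y is the direction in which the jaws open and shut (so a half turn about z gives the same grasp; the last joint's range is limited). The gripper opens to 85 mm and grips with 20 to 120 N. Pads are 22 mm wide; open, the fingers measure 114 mm over their backs; the gripper's body (76 mm by 85 mm) begins 54 mm behind the grasp point. The pads swing forward as they close: fully open they stand 13 mm farther back than shut.
Start: joints at [1.177, 0.241, 0.005, 1.335, 0, 1.571], TCP at [0.192, 0.462, 0.231] pointing down, gripper open.
Joint ranges: [-2.72, 2.72], [-1.05, 1.87], [-1.09, 1.28], [-1.99, 2.15], [-1.42, 1.44], [-3.14, 3.14]. Speed limits (rad/s): [2.79, 2.79, 3.14, 3.14, 3.14, 3.14].

## Interface

Orientations are given as a unit quaternion [x, y, z, w].
In Python, from workcell import bot, vision gives the robot as it stands. The module is installed in compiled form; this text tells all that it offers.
- The arm moves only by the tool send_rows, never from a script. Its argument "targets" is a list that holds one entry, the list of rows, each a list of 5 numbers: the shift along the world's x, y, z in cm, then the turn about the world's z in rad, then the finger opening in cm, from 0 to 8.54. A call has 1 to 12 rows; each row is the pose to reach, as a shift and turn from the pose commanded when the call began; what a row does not reach only later rows make up. A row lasts 1/8 s, in which the tool goes at most 62.5 mm and 10.7 degrees, less where a joint would pass 70% of its speed; a pose out of reach is approached as far as the arm can. A call with a gripper value outside its range is refused whole. The fingers move at their own pace and stop on an object; the grip force is fixed at half the most. Time passes only in rows, so rows that repeat a pose let the fingers close. It gives the time, the measured TCP pose, the force and the opening at its end, in the units of the state.
- bot.get_obs(): the state, without advancing time (a new reading comes with each control period).
- vision.camera(name): name is "side" or "top"; returns the picture (420x560x3 uint8, red, green, blue); there is no depth.
- vision.get_calibration(name): a dict with "vertical_fov" (degrees; the focal length in pixels is half the picture's height over the tangent of half this angle, whatever the lens; pixels are square), "cx", "cy" (the principal point, pixels), "rvec" (rotation vector, rad) and "tvec" (3), from world to camera coordinates, as OpenCV has them. Camera axes: x right, y down, z forward; pixel columns grow to the right and rows downward; lengths in m; the calibration is good to about 2 mm. A picture is of the moment at which its call begins. get_calibration takes no time and is no camera call.
- bot.job_done(): hands the job in, once; it reports no verdict.
Trained networks look in the newest picture that a camera, given by its name, has taken for a name from the list of things; names that differ only in an ending like _2 or _b are one class to them, and where a whole thing is asked for, a point or a joint stands for the part that bears it (a point fixed in the world has none). Each returns a list of dicts, best first, with "score" (0 to 1); they miss things now and then, are a little off and sometimes report something else, mostly with a low value. They report only what shows in the picture. A call takes as long as a camera call. They do not tell look-alikes from the thing itself.
- vision.boxes_of(target, camera): "uv" ([column, row] in pixels, amid what is visible of it).
The state is a dict: "clock": time; "joint_pos": joint angles; "joint_vel": joint speeds; "tau": joint torques, N m; "eef_pos": TCP position; "tool_rot": TCP orientation; "ft_force": force on the tool from outside, world axes, zero at the start; "ft_torque": the same for the moment, N m; "grip_width": finger opening in m.
Only numpy, scipy, OpenCV 4.12 (cv2) and the standard library are available. Lean on these libraries where they do the work, as an engineer would, in place of code of your own. Each camera call takes 0.05 s, during which the arm holds its last target.

## Working session

There is one attempt and no reset: what is moved stays moved. The work goes in short steps, Python scripts to look and compute and a tool call to move; the robot and the scene stay as the last step left them, time stands still between calls to the robot, and variables do not carry over. Pictures are saved under pics/ and viewed, and the job is handed in when it is done.

Besides the shell and the picture viewer there is one more tool, called after "Emit:" as name(argument=value, ...), one argument or row to a line, values as JSON. send_rows: Moves the arm, as the interface text tells. Its arguments: {"type":"object","properties":{"targets":{"type":"array"}},"required":["targets"]}

```bash
mkdir -p pics; cat > h.py <<'E'
from workcell import bot, vision
import numpy as np, cv2
def cal(n):
    c=vision.get_calibration(n); f=210/np.tan(np.radians(c["vertical_fov"])/2)
    K=np.array([[f,0,c["cx"]],[0,f,c["cy"]],[0,0,1.]])
    return K,np.array(c["rvec"],float),np.array(c["tvec"],float),c
def unproj(n,uv,z):
    K,r,t,c=cal(n);R=cv2.Rodrigues(r)[0]
    d=R.T@np.linalg.inv(K)@np.array([uv[0],uv[1],1.]);o=-R.T@t
    return o+d*(z-o[2])/d[2]
def proj(n,p):
    K,r,t,c=cal(n);return cv2.projectPoints(np.array(p,float).reshape(-1,3),r,t,K,None)[0].reshape(-1,2)
E
python3 - <<'E'
from h import *
for n in("top","side"):
    im=vision.camera(n);cv2.imwrite(f"pics/{n}0.png",im[:,:,::-1]);print(cal(n)[3])
    for t in("coil_blue","key_green","key_red","coil_yellow","cup"):
        print(n,t,[(np.round(d["uv"]),round(d["score"],2)) for d in vision.boxes_of(t,n)][:4])
print(bot.get_obs())
E
```

```text
{'vertical_fov': 56.152608264395965, 'cx': 279.93110707098697, 'cy': 204.8911629090219, 'rvec': array([ 2.16425729, -2.14059496,  0.17640271]), 'tvec': array([-0.04025439,  0.5110358 ,  0.78993945])}
top coil_blue [(array([188., 259.]), 0.87), (array([235., 232.]), 0.65)]
top key_green [(array([248., 134.]), 0.61)]
top key_red []
top coil_yellow [(array([289., 202.]), 0.84)]
top cup [(array([396., 156.]), 0.57)]
{'vertical_fov': 51.94366757466072, 'cx': 276.41362673000566, 'cy': 199.09797024826287, 'rvec': array([ 2.31451762, -0.59301616,  0.24411429]), 'tvec': array([-0.4688026 ,  0.19698728,  0.79603275])}
side coil_blue [(array([191., 177.]), 0.76), (array([233., 191.]), 0.74)]
side key_green [(array([280., 210.]), 0.43)]
side key_red [(array([299., 144.]), 0.55)]
side coil_yellow [(array([281., 210.]), 0.79)]
side cup [(array([386., 269.]), 0.65)]
{'clock': 0.6, 'joint_pos': array([ 1.17701649e+00,  2.40588615e-01,  4.99966046e-03,  1.33522504e+00,
       -1.92233573e-05,  1.57080197e+00]), 'joint_vel': array([ 0.00017872,  0.00022654, -0.00110321, -0.00072183, -0.00066722,
       -0.00185921]), 'tau': array([ 4.72672709e-04, -3.71972466e+01,  2.52571714e+01,  1.42320809e-03,
        7.01806152e-05,  2.58495252e-07]), 'eef_pos': array([0.19184212, 0.46172056, 0.23131203]), 'tool_rot': array([ 1.95623054e-01,  9.80679163e-01, -1.05425863e-05,  7.69808909e-06]), 'ft_force': array([-1.37407083, -0.62928146, -0.54507005]), 'ft_torque': array([-0.0240645 , -0.03407918, -0.03861563]), 'grip_width': 0.08542094781688277}
```

View pics/top0.png

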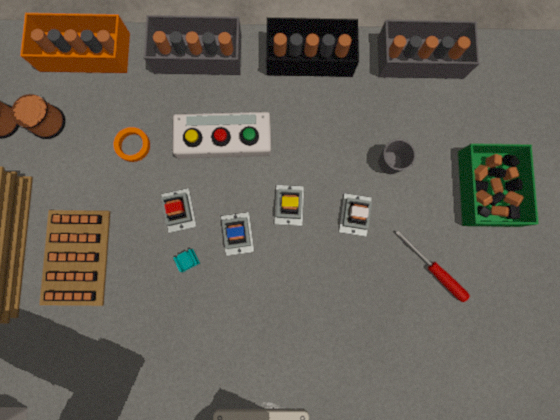

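View pics/side0.png

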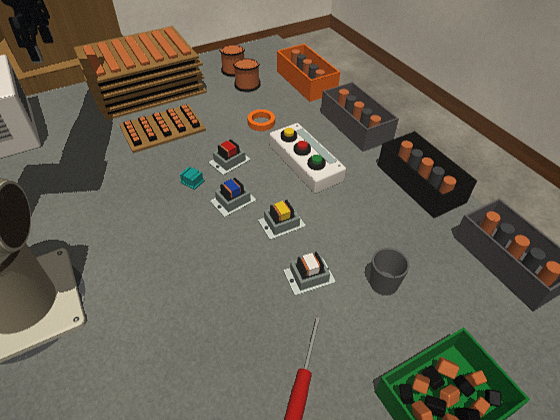

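The blue coil in its nest shows at top (236,232) and side (233,188). The turquoise look-alike lies loose at top (186,260). The green key is at top (249,134) and side (317,161). Next I'll refine these by colour and triangulate.

```bash
python3 - <<'E'
from h import *
def seg(n,c,lo,hi,r=16):
    im=cv2.imread(f"pics/{n}0.png");h=cv2.cvtColor(im,cv2.COLOR_BGR2HSV)
    m=cv2.inRange(h,np.array(lo),np.array(hi));k=np.zeros_like(m);cv2.circle(k,c,r,255,-1);m&=k
    nl,l,s,ce=cv2.connectedComponentsWithStats(m);i=1+np.argmax(s[1:,4])
    ys,xs=np.where(l==i); rect=cv2.minAreaRect(np.stack([xs,ys],1).astype(np.float32))
    return ce[i],s[i],rect
for nm,z,ct,cs,lo,hi in[("blue",.054,(236,232),(233,187),(105,120,50),(125,255,255)),("green",.067,(249,134),(317,160),(50,100,50),(85,255,255))
  ,("red",.067,(221,136),(303,146),(0,130,60),(8,255,255)),("yel",.054,(290,202),(282,212),(20,130,60),(32,255,255))]:
    P=[]
    for n,c in(("top",ct),("side",cs)):
        ce,s,rect=seg(n,c,lo,hi);K,r,t,_=cal(n)
        print(nm,n,ce.round(1),s,np.round(rect[2]),np.round(rect[1],1),unproj(n,ce,z).round(4))
        P.append((K@np.c_[cv2.Rodrigues(r)[0],t],ce))
    X=cv2.triangulatePoints(P[0][0],P[1][0],P[0][1].reshape(2,1),P[1][1].reshape(2,1));print("  tri",(X[:3]/X[3]).T.round(4))
im=cv2.imread("pics/top0.png")[85:285,140:400];cv2.imwrite("pics/crop.png",cv2.resize(im,(780,600),interpolation=cv2.INTER_CUBIC))
E
```

```text
blue top [235.1 231.6] [226 226  19  12 153] 82.0 [ 9.2 17.3] [0.453  0.0564 0.054 ]
blue side [232.8 187.5] [224 179  16  19 143] 57.0 [18.2  9.9] [0.4518 0.0456 0.054 ]
  tri [[0.4551 0.0571 0.0422]]
green top [248.9 133.8] [243 128  13  13 136] 90.0 [12. 12.] [0.656  0.0318 0.067 ]
green side [316.6 159.1] [312 155  10  10  82] 90.0 [9. 9.] [0.6537 0.0255 0.067 ]
  tri [[0.6584 0.0322 0.0599]]
red top [220.1 134.6] [214 128  13  14 124] 90.0 [13. 12.] [0.6533 0.0916 0.067 ]
red side [302. 145.] [297 141  11   9  86] 90.0 [ 8. 10.] [0.6505 0.0849 0.067 ]
  tri [[0.6557 0.0927 0.0594]]
yel top [289.7 201.4] [281 196  18  12 177] 4.0 [17.1 10.2] [ 0.5166 -0.0545  0.054 ]
yel side [282.7 210.1] [274 201  16  20 174] 66.0 [19.  10.9] [ 0.5143 -0.0644  0.054 ]
  tri [[ 0.5191 -0.0552  0.0424]]
```

View pics/crop.png

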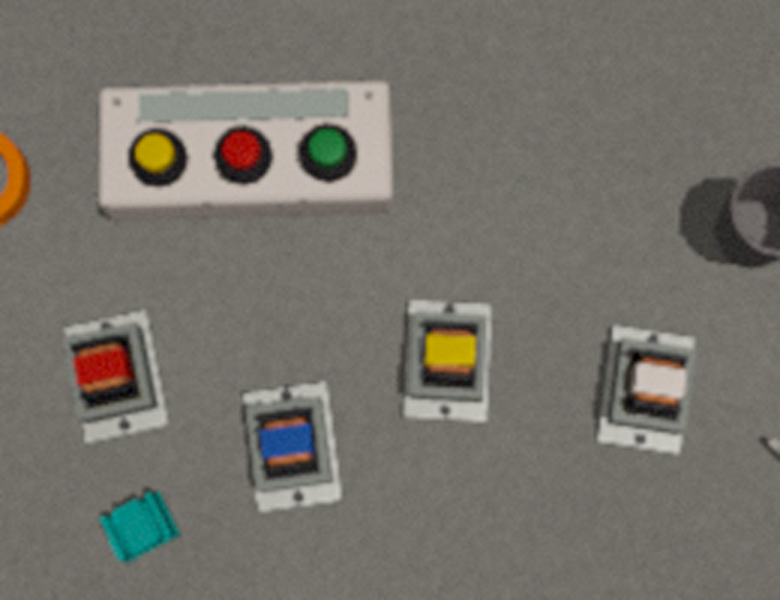

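Emit:
send_rows(
  targets=[
    [[3,-5,0,0.1,0],[6,-10,0,0.2,0],[9,-15,0,0.3,0],[12.5,-20,0,0.4,0],[16,-25,0,0.5,0],[19.5,-30,0,0.5,0],[23,-35.5,-3,0.5,0],[25.5,-39.5,-7,0.5,0],[26.1,-40.6,-11,0.5,0],[26.1,-40.6,-13,0.5,0],[26.1,-40.6,-13,0.5,0],[26.1,-40.6,-13,0.5,0]],
  ],
)

```text
clock: 2.1
eef_pos: [0.4536, 0.056, 0.1023]
tool_rot: [-0.053, 0.999, 0.0, 0.001]
ft_force: [0.1, 0.3, 0.3]
grip_width: -0.0
```

```bash
python3 - <<'E'
from h import *
o=bot.get_obs();print({k:np.round(o[k],4) for k in("clock","joint_pos","eef_pos","tool_rot","ft_force","grip_width")})
for n in("top","side"):
    im=vision.camera(n)[:,:,::-1].copy()
    p=proj(n,[o["eef_pos"],[.453,.0564,.054],[.658,.031,.067]]);print(n,p.round(1))
    cx,cy=p[1].astype(int);x0=max(0,cx-65);y0=max(0,cy-65)
    big=cv2.resize(im[y0:y0+130,x0:x0+130],None,fx=4.5,fy=4.5,interpolation=cv2.INTER_CUBIC)
    for q,c in((p[0],(0,0,255)),(p[1],(0,255,255))): cv2.circle(big,tuple(int(v) for v in (q-[x0,y0]+.5)*4.5),3,c,1)
    cv2.imwrite(f"pics/{n}1.png",big)
E
```

```text
{'clock': np.float64(2.1), 'joint_pos': array([ 0.1229,  0.2587, -0.329 ,  0.9814, -0.    ,  0.0163]), 'eef_pos': array([0.4536, 0.056 , 0.1023]), 'tool_rot': array([-5.330e-02,  9.986e-01,  0.000e+00,  8.000e-04]), 'ft_force': array([0.0629, 0.311 , 0.3037]), 'grip_width': np.float64(-0.0)}
top [[232.9 229.2]
 [235.1 231.6]
 [249.3 132.9]]
side [[229.9 167.8]
 [231.2 184.3]
 [317.  157.1]]
```

View pics/side1.png

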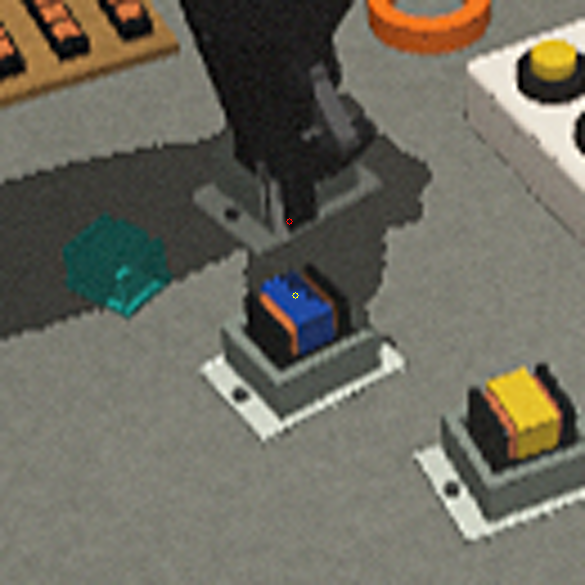

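View pics/top1.png

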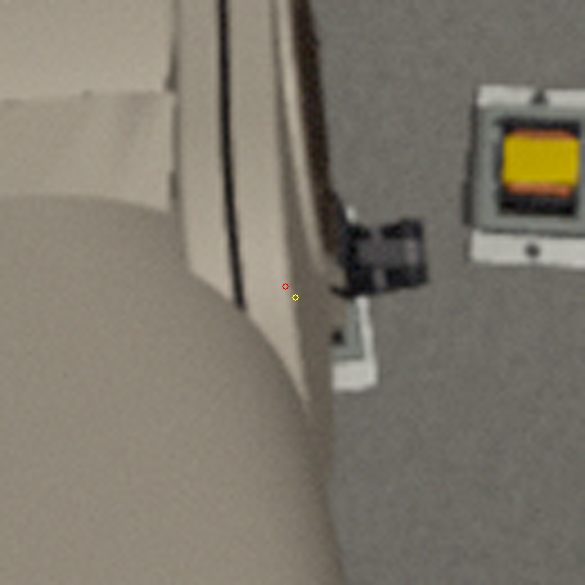

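In the side crop, the computed top point (295,295) sits mid-face on the blue tape. The shut tips (about 290,222) are straight above it. Descending.

Emit:
send_rows(
  targets=[
    [[0,0,-1.5,0,0],[0,0,-3,0,0],[0,0,-4,0,0],[0,0,-4.3,0,0],[0,0,-4.3,0,0],[0,0,-4.3,0,0]],
  ],
)

```text
clock: 2.95
eef_pos: [0.4533, 0.0558, 0.0588]
tool_rot: [-0.053, 0.999, 0.0, 0.001]
ft_force: [0.5, -0.2, -0.1]
grip_width: 0.0001
```

Emit:
send_rows(
  targets=[
    [[0,0,-0.2,0,0],[0,0,-0.4,0,0],[0,0,-0.6,0,0],[0,0,-0.7,0,0],[0,0,-0.7,0,0]],
  ],
)

```text
clock: 3.58
eef_pos: [0.453, 0.0557, 0.0514]
tool_rot: [-0.053, 0.999, -0.0, 0.0]
ft_force: [-1.2, -0.3, 2.4]
grip_width: 0.0002
```

Emit:
send_rows(
  targets=[
    [[0,0,-0.1,0,0],[0,0,-0.2,0,0],[0,0,-0.3,0,0],[0,0,-0.4,0,0],[0,0,-0.4,0,0],[0,0,-0.4,0,0]],
  ],
)

```text
clock: 4.32
eef_pos: [0.453, 0.0557, 0.0474]
tool_rot: [-0.053, 0.999, -0.0, 0.0]
ft_force: [-0.6, -0.0, 4.3]
grip_width: 0.0001
```

Emit:
send_rows(
  targets=[
    [[0,0,0,0,0],[0,0,0,0,0],[0,0,0,0,0],[0,0,0,0,0],[0,0,0,0,0],[0,0,0,0,0],[0,0,0,0,0]],
  ],
)

```text
clock: 5.2
eef_pos: [0.4529, 0.0558, 0.0473]
tool_rot: [-0.053, 0.999, 0.0, 0.0]
ft_force: [-0.6, 0.3, 5.5]
grip_width: -0.0003
```

```bash
python3 - <<'E'
from h import *
im=vision.camera("side")[:,:,::-1];cv2.imwrite("pics/side2.png",cv2.resize(im[120:250,165:295],None,fx=4.5,fy=4.5,interpolation=cv2.INTER_CUBIC))
print(bot.get_obs()["ft_force"])
E
```

```text
[-0.57844939 -0.77388218  4.05823731]
```

View pics/side2.png

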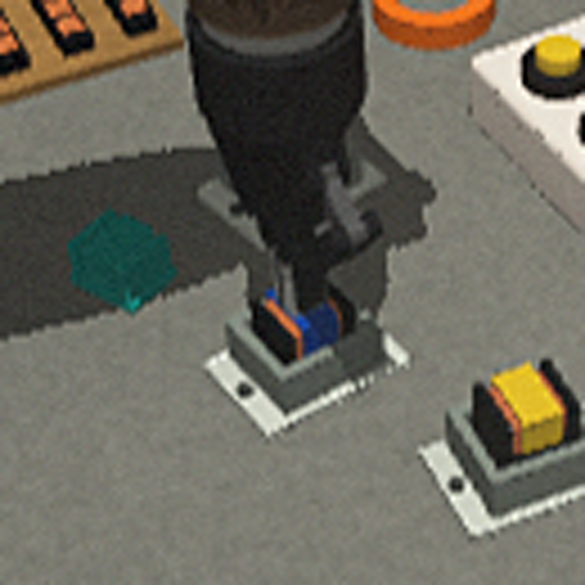

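The fingers stand mid-tape and the coil is evenly down in its nest. It has been held for over 1 s at about 4–5 N, so I'll let it rise slowly.

Emit:
send_rows(
  targets=[
    [[0,0,0.2,0,0],[0,0,0.4,0,0],[0,0,0.6,0,0],[0,0,0.8,0,0],[0,0,1.2,0,0],[0,0,2.5,0,0],[0,0,5,0,0],[0,0,8,0,0],[0,0,8,0,0]],
  ],
)

```text
clock: 6.38
eef_pos: [0.4549, 0.056, 0.1302]
tool_rot: [-0.053, 0.999, 0.0, 0.003]
ft_force: [-0.4, -0.7, -0.5]
grip_width: 0.0001
```

```bash
python3 - <<'E'
from h import *
im=vision.camera("side")[:,:,::-1];cv2.imwrite("pics/side3.png",cv2.resize(im[110:250,190:350],None,fx=4,fy=4,interpolation=cv2.INTER_CUBIC))
print(bot.get_obs()["ft_force"],bot.get_obs()["eef_pos"])
E
```

```text
[-0.3875645  -0.17544806  0.23784737] [0.45380518 0.05587971 0.12874198]
```

View pics/side3.png

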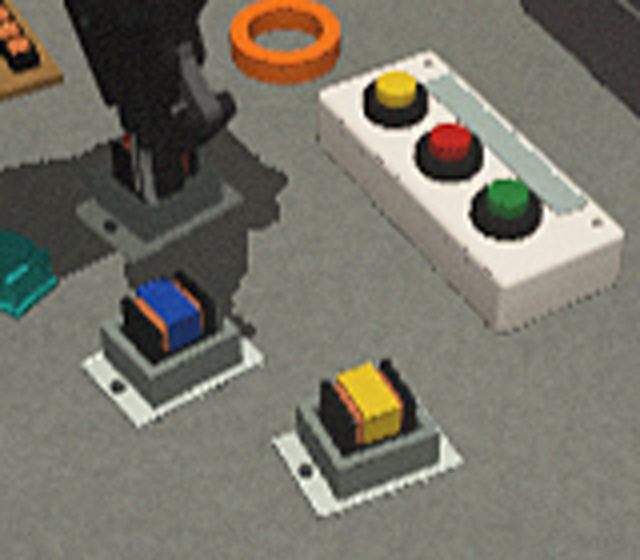

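The blue coil is back up, seated and level. The green key top, at crop (507,190), matches my computed point. Going above the key.

Emit:
send_rows(
  targets=[
    [[4,-0.5,0,0,0],[9,-1,0,0,0],[14,-1.6,0,0,0],[18,-2.2,0,0,0],[20.3,-2.5,0,0,0],[20.4,-2.5,-2,0,0],[20.4,-2.5,-4,0,0],[20.4,-2.5,-4.6,0,0],[20.4,-2.5,-4.6,0,0],[20.4,-2.5,-4.6,0,0]],
  ],
)

```text
clock: 7.68
eef_pos: [0.6573, 0.0308, 0.0822]
tool_rot: [-0.053, 0.999, -0.0, 0.001]
ft_force: [-0.0, 0.5, 0.3]
grip_width: 0.0001
```

```bash
python3 - <<'E'
from h import *
im=vision.camera("side")[:,:,::-1];cv2.imwrite("pics/side4.png",cv2.resize(im[110:210,260:380],None,fx=5,fy=5,interpolation=cv2.INTER_CUBIC))
print(bot.get_obs()["ft_force"],bot.get_obs()["eef_pos"])
E
```

```text
[0.46848645 0.80334547 1.30460154] [0.65747399 0.03079183 0.08239947]
```

View pics/side4.png

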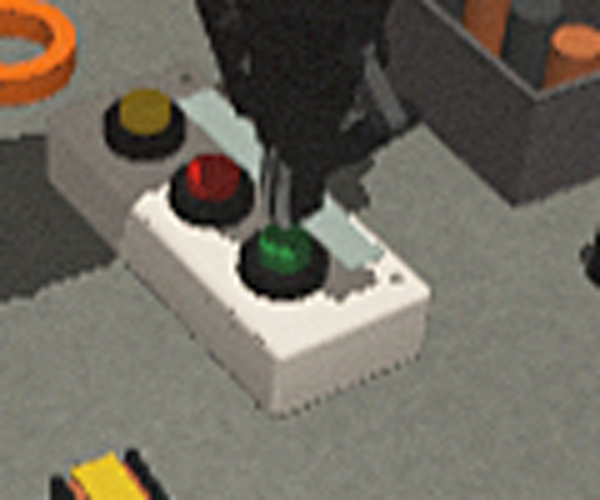

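The tips are straight above the green key, at (285,225) against the key at (285,245). Pressing to about 4.5 mm.

Emit:
send_rows(
  targets=[
    [[0,0,-0.7,0,0],[0,0,-1.3,0,0],[0,0,-1.5,0,0],[0,0,-1.7,0,0],[0,0,-1.9,0,0],[0,0,-2.0,0,0],[0,0,-2.0,0,0],[0,0,-2.0,0,0]],
  ],
)

```text
clock: 8.72
eef_pos: [0.6566, 0.0307, 0.0615]
tool_rot: [-0.053, 0.999, -0.0, -0.0]
ft_force: [-3.6, -0.4, 5.5]
grip_width: 0.0001
```

Depth is about 5.5 mm at 5.5 N, which means the key is pressed. Releasing and drawing back.

Emit:
send_rows(
  targets=[
    [[0,0,0.3,0,0],[0,0,0.8,0,0],[0,0,2,0,0],[0,0,5,0,0],[0,0,9,0,0],[-4,0,14,0,0],[-9,4,17,0,0],[-14,9,17,0,0],[-19,14,17,0,0],[-23,19,17,0,0],[-27,24,17,0,0],[-31,29,17,0,0]],
  ],
)

```text
clock: 10.22
eef_pos: [0.3645, 0.2996, 0.2325]
tool_rot: [-0.053, 0.999, 0.001, 0.001]
ft_force: [1.6, 1.4, -0.6]
grip_width: -0.0002
```

Emit:
send_rows(
  targets=[
    [[-4,5,0,0,0],[-8,8,0,0,0],[-8,8,0,0,0],[-8,8,0,0,0]],
  ],
)

```text
clock: 10.72
eef_pos: [0.2855, 0.3781, 0.2319]
tool_rot: [-0.053, 0.999, 0.0, 0.001]
ft_force: [-0.0, -0.3, -1.2]
grip_width: 0.0
```

```bash
python3 - <<'E'
from h import *
a=cv2.imread("pics/top0.png");b=vision.camera("top")[:,:,::-1];c=vision.camera("side")[:,:,::-1]
cv2.imwrite("pics/top5.png",cv2.resize(b[85:285,140:400],(780,600),interpolation=cv2.INTER_CUBIC));cv2.imwrite("pics/side5.png",c)
o=bot.get_obs();print(o["ft_force"],o["eef_pos"],o["clock"])
for n,i in(("top",b),("side",c)):
    d=np.abs(i.astype(int)-cv2.imread(f"pics/{n}0.png")).max(2)>60
    print(n,d[:,160:480].sum(), d[85:285,160:480].sum())
E
```

```text
[ 0.4933781 -0.7090001  0.0252279] [0.28622931 0.3773561  0.23162751] 10.825
top 20 0
side 0 0
```

View pics/top5.png

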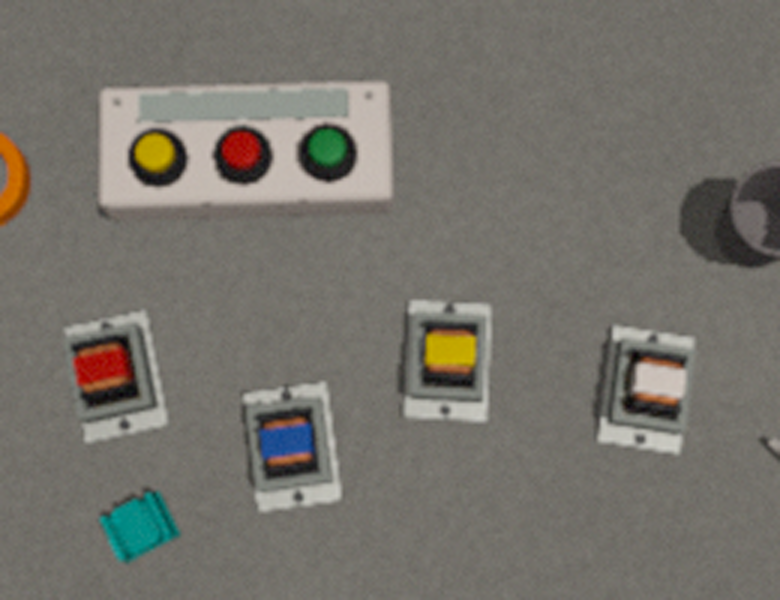

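View pics/side5.png

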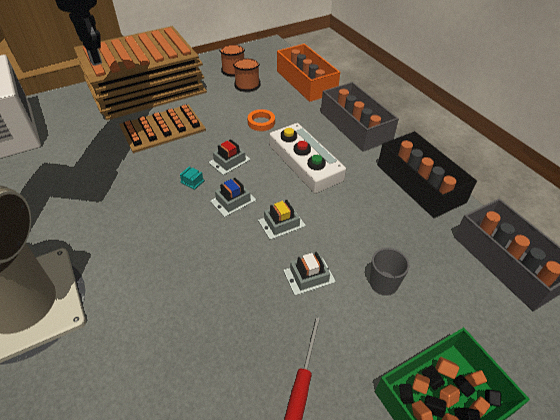

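The scene looks the same as at the start: coils seated, keys up, and the hand clear in free air.

```bash
python3 -c "
from workcell import bot
print(bot.job_done())"
```

```text
the job is handed in; nothing more can be done
None
```

I tested the blue coil, logged it with the green key, drew the hand back and handed the job in at about 11 s of the 48 s allowed. No verdict was reported.

- **Coil press:** I pressed the blue coil down with shut fingertips by about 6.5 mm, judged from the tool height, and held it for over a second. The readings I took were 4.1–5.5 N. I then let it rise slowly, and the picture showed it back up and level.
- **Green key:** I pressed it about 5.5 mm down, with 5.5 N vertical. There was also a sideways force of about 3.6 N, which I did not look into.
- **Last checks:** Before and after pictures from both cameras showed no change around the coils, console and nearby items. The only difference was 20 pixels in the top view, outside that area; I did not trace it, but it is probably the arm's changed position. The force on the hand was near zero, so it was touching nothing.
- **Measurement disagreement:** My two-camera height for the tape came out at 42 mm instead of 54 mm, because the side view also sees the tape's flank. I used the top view with the known height instead, and the side pictures agreed with that.

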